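# Clear the jar, set the tray stand's sliding leg to its length mark and cam it shut

### The arm

A 7-joint arm with a two-finger parallel gripper is mounted at the origin on the work surface. World frame = base frame: x ahead of the robot, y to its left, z up, the work surface at z = 0. Lengths are in m, angles in rad, forces in N, time in s.
With the tool pointing down it reaches from about 0.425 to 0.925 m from the base axis. Payload 6.8 kg.
Tool frame: the origin (TCP) lies midway between the tips of the shut fingers; the grasp point (between the pads) lies 19 mm behind it; y points along the fingers, z is the direction in which the jaws open and shut, and the axes are right-handed (so a half turn about y gives the same grasp; the last joint's range is limited). The gripper opens to 85 mm and grips with 20 to 120 N. Pads are 22 mm wide; open, the fingers measure 114 mm over their backs; the gripper's body (76 mm by 85 mm) begins 54 mm behind the grasp point. The pads swing forward as they close: fully open they stand 13 mm farther back than shut.
Start: joints at [-1.22, 0.477, 0.022, 1.555, -0.011, 1.109, -0.083], TCP at [0.299, 0.605, 0.231] pointing down, gripper open.
Joint ranges: [-2.96, 2.96], [-0.34, 2.1], [-1.41, 1.46], [0.24, 2.44], [-1.37, 4.51], [0.17, 1.92], [-2.96, 2.96]. Speed limits (rad/s): [2.39, 2.39, 3.14, 3.14, 3.14, 3.14, 3.14].

### API

Orientations are given as a rotation vector (axis times angle).
In Python, from station import r, optics, nets gives the robot as it stands.
- The arm moves only by the shell command python3 -m crank 'ROWS' [FORCE]. ROWS is JSON, a list of rows, each a list of 3 entries, a list of its own where there are three numbers: the turn, a rotation vector about the tool's x, y, z in degrees, then the shift along the tool's x, y, z in mm, then the closure, from 0 (fully open) to 1 (shut). A call has 1 to 20 rows; each row is the pose to reach, as a shift and turn from the pose commanded when the call began, along the tool's axes at that moment; what a row does not reach only later rows make up. A row lasts 1/10 s, in which the tool goes at most 50 mm and 8.59 degrees, less where a joint would pass 70% of its speed; a pose out of reach is approached as far as the arm can. A call with a gripper value outside its range is refused whole. The fingers move at their own pace and stop on an object; FORCE is the grip in N (left out, the last holds). Time passes only in rows, so rows that repeat a pose let the fingers close. It gives the time, the measured TCP pose, the force and the opening at its end, in the units of the state.
- r.get_obs(): the state, without advancing time (a new reading comes with each control period).
- optics.get_image(name): name is "scene" or "side" or "wrist"; returns (picture, depth): 384x512x3 uint8, blue, green, red; 384x512 float32, m along the optical axis (not along the pixel's ray), 0 where there is no reading.
- optics.camera_model(name): a dict with "fov_y" (degrees; the focal length in pixels is half the picture's height over the tangent of half this angle, whatever the lens; pixels are square), "cx", "cy" (the principal point, pixels), "distortion" ([k1, k2, p1, p2, k3] as OpenCV has them; the pictures are not rectified), "eye" and "attitude" of the camera in the world; the wrist camera has in their place "tool_from_camera" (4x4, takes a point from camera to tool coordinates, whose origin is the TCP and whose axes are the tool frame's). Camera axes: x right, y up, looking along -z (the intrinsics and any distortion apply to the point x, -y, -z); pixel columns grow to the right and rows downward; lengths in m; the calibration is good to about 2 mm. A picture is of the moment at which its call begins: read the wrist's pose just before it. camera_model takes no time and is no camera call.
- r.sign_off(): hands the job in, once; it reports no verdict.
Trained networks look in the newest picture that a camera, given by its name, has taken for a name from the list of things; names that differ only in an ending like _2 or _b are one class to them, and where a whole thing is asked for, a point or a joint stands for the part that bears it (a point fixed in the world has none). Each returns a list of dicts, best first, with "p" (0 to 1); they miss things now and then, are a little off and sometimes report something else, mostly with a low value. They report only what shows in the picture. A call takes as long as a camera call. They do not tell look-alikes from the thing itself.
- nets.find_in(camera, thing): "at" ([x, y, z] in m, in world coordinates, good to about 4 mm: the middle of the surface that is visible of it).
- nets.landmark_of(camera, thing): "at" ([x, y, z] in m, in world coordinates, good to about 4 mm: a listed point, or the origin of a listed thing).
The state is a dict: "clock": time; "joints": joint angles; "joint_velocities": joint speeds; "tau": joint torques, N m; "ee_pos": TCP position; "eef_rot": TCP orientation; "wrist_force": force on the tool from outside, world axes, zero at the start; "ft_torque": the same for the moment, N m; "width": finger opening in m.
Only numpy, scipy, OpenCV 4.12 (cv2) and the standard library are available. Lean on these libraries where they do the work, as an engineer would, in place of code of your own. Each camera call takes 0.05 s, during which the arm holds its last target. There are 200 camera calls.

### The job

The small amber jar standing on the tray stand is in the way of its sliding leg: set it upright on the middle of the round white mat. Then push the spring-loaded leg out until its index blade is level with the brass length mark and, while holding it there, pinch the open cam lever fully shut against the rib. Finish still holding: keep the leg at the mark with lever and rib squeezed between the fingers, do not let go, do not shut the lever while the leg is off the mark, and leave everything else on the bench where it is.

Things in the scene. Friction and masses are not known exactly. Their poses are not given: they have to be found in the camera images.
- stand: Extending tray stand, fixed to the bench: aluminium base plate 150 (own x) x 360 (own y) x 12 mm high, with a fixed leg plate 120 wide, 66 mm high at its -y end and a scale along its +x edge. Origin: centre of its underside. Its middle line is its own y axis: the sliding leg runs along it, out to +y. Rib and lever lie along y, so fingers pinch them along the stand's x.
- leg (a joint): Travel of the sliding leg in m: 0 = fully in, at most 0.17, growing along the stand's +y. A return spring (3 to 6 N) pulls it back in whenever the hand lets go, so it must be kept pushed out. It turns nowhere, only slides.
- leg_plate (a point): Centre of the foot of the leg's upright plate, on the middle line, 12 mm above the bench. Plate 120 (x) x 8 (y) mm, top 66 mm above the bench (rubber strip on top, 12 mm in y). Behind it (-y) a flat carriage, 48 mm wide, 89 mm long, top 30 mm above the bench, carries rib and lever: fingers straddling them push the plate's -y face (4 mm behind this point) with their sides.
- leg_index (a point): Tip of the dark index blade at the leg's foot, on the scale side: 69 mm in the stand's +x from the leg plate's centre, at the middle of its 8 mm thickness, 15 mm above the bench.
- rib (a point): Fixed upright grip rib on the leg's carriage, 12 (x) x 66 (y) x 36 mm high, its foot 30 mm and its top 66 mm above the bench. This point: centre of its underside, 5 mm to the -x side of the stand's middle line and 41 mm behind (-y) the leg plate's centre; its outer (-x) face is 11 mm from the middle line.
- lever (a joint): Cam lever angle in rad: 0 = fully shut (parallel to the rib), 0.40 = fully open; stays where it is left, takes 2 to 3 N at its free end. Starts 0.33 to 0.40. When shut, its outer face is 11 mm to +x of the middle line, so rib and lever together are 22 mm thick, centred on the middle line.
- lever_pin (a point): Foot of the lever's vertical hinge pin, 7 mm to +x of the middle line, 74 mm behind (-y) leg_plate, 33 mm above the bench. The lever is a steel bar 8 mm thick and 66 mm long from the pin towards the leg plate, from 33 to 63 mm above the bench, on the +x side of the rib; open, its free end stands out to +x, its outer face up to 37 mm from the middle line.
- lever_tip (a point): On the lever's outer face near its free end (60 mm from the pin), at mid height; when shut 11 mm to +x of the middle line and 14 mm behind the leg plate's centre.
- length_mark: Brass clip with an arrow, on the scale edge of the stand (12 mm wide, its tip pointing to the stand's -x). Origin: the arrow's tip, on the stand's top face. Its place along the stand's y is the length wanted; same axes as the stand. The leg must travel about 90 to 140 mm.
- jar: Closed amber glass jar with white cap, 40 mm diameter, 75 mm high, about 0.14 kg; starts standing on the stand's base plate (12 mm above the bench) on the +y side of the sliding leg, in its way. Origin: centre of its underside.
- spot: Round white mat with a grey ring, 84 mm diameter, 3 mm thick, fixed to the bench left or right of the stand. Origin: centre of its underside.
- tube_rack: Turquoise tube rack 110 x 60 x 55 mm high, leave alone. Origin: centre of its underside.
- reagent_bottle: Amber bottle 60 mm diameter, 130 mm high, leave alone. Origin: centre of its underside.
- tip_box: Violet pipette tip box with clear lid 87 x 122 x 65 mm high, leave alone. Origin: centre of its underside.
Not all that is in view belongs to the job. Several things have the shape of the spot; the one meant has the colours described above.

How it is judged:
By the outcome, as a careful person would: the job done as asked, in the order asked, and still so for the second after the job is handed in, while the arm keeps its last pose, push and grip.
It also fails if it takes over 56 s, if anything falls off the work surface, if the arm or the gripper's body presses on something with over 40 N, if the wrist force passes 120 N, or if a joint passes its speed limit or range.

## Working session

There is one attempt and no reset: what is moved stays moved. The work goes in short steps, Python scripts to look and compute and a shell command to move; the robot and the scene stay as the last step left them, time stands still between calls to the robot, and variables do not carry over. Pictures are saved under pics/ and viewed, about 8 in all and at most 12, crops included, and the job is handed in when it is done.

```bash
ls; mkdir -p pics; cat > h.py <<'E'
import numpy as np, cv2
from scipy.spatial.transform import Rotation as R
from station import r, optics, nets
def tool():
    o=r.get_obs(); return np.array(o["ee_pos"]),R.from_rotvec(o["eef_rot"]).as_matrix()
def cam(n):
    m=optics.camera_model(n)
    f=192/np.tan(np.radians(m["fov_y"])/2)
    K=np.array([[f,0,m["cx"]],[0,f,m["cy"]],[0,0,1]])
    return m,K,np.array(m["distortion"],float)
def wc(n):
    m,K,D=cam(n)
    if "tool_from_camera" in m:
        p,Rt=tool();T=np.eye(4);T[:3,:3]=Rt;T[:3,3]=p;return T@np.array(m["tool_from_camera"])
    T=np.eye(4);a=np.array(m["attitude"],float)
    T[:3,:3]=R.from_rotvec(a).as_matrix() if a.shape==(3,) else (a if a.shape==(3,3) else R.from_quat(a).as_matrix())
    T[:3,3]=m["eye"];return T
def ray(n,uv,T=None):
    m,K,D=cam(n);T=wc(n) if T is None else T
    q=cv2.undistortPoints(np.array([[uv]],float),K,D)[0,0]
    return T[:3,3],T[:3,:3]@np.array([q[0],-q[1],-1])
def onz(n,uv,z,T=None):
    e,d=ray(n,uv,T);return e+d*(z-e[2])/d[2]
def proj(n,P,T=None):
    m,K,D=cam(n);T=wc(n) if T is None else T
    c=(np.array(P)-T[:3,3])@T[:3,:3]
    return cv2.projectPoints((c*[1,-1,-1]).reshape(-1,1,3),np.zeros(3),np.zeros(3),K,D)[0][:,0]
E
python3 - <<'E'
from h import *
np.set_printoptions(precision=4,suppress=True)
print(r.get_obs())
for c in("scene","side","wrist"): print(c,optics.camera_model(c))
ims=[]
for c in("scene","side"):
    im,d=optics.get_image(c); cv2.imwrite(f"pics/{c}0.png",im); np.save(f"pics/{c}0.npy",d)
    for t in("stand","leg_plate","leg_index","rib","lever_pin","lever_tip","length_mark","jar","spot","tube_rack","reagent_bottle","tip_box"):
        print(c,t,[(np.round(x["at"],4).tolist(),round(x["p"],2)) for x in nets.landmark_of(c,t)][:4])
E
```

```text
pics
{'clock': 0.0, 'joints': array([-1.2201,  0.4778,  0.0223,  1.5564, -0.0115,  1.1093, -0.0831]), 'joint_velocities': array([ 0.0006, -0.0008, -0.0003, -0.0008, -0.0015,  0.0003, -0.0008]), 'tau': array([  0.0009, -59.6456,   1.608 , -28.1196,   0.0123,   0.0094,
        -0.0001]), 'ee_pos': array([0.2987, 0.6047, 0.2303]), 'eef_rot': array([-1.5425,  0.3601, -0.3596]), 'wrist_force': array([-0.0163, -0.2236, -0.1237]), 'ft_torque': array([-0.0241,  0.0085, -0.0022]), 'width': 0.08545821680458644}
scene {'fov_y': 55.532061026820216, 'cx': 257.02349829630606, 'cy': 194.93658210035971, 'distortion': array([-0.0405,  0.    ,  0.    ,  0.    ,  0.    ]), 'eye': array([ 1.139 , -0.8402,  0.7626]), 'attitude': array([0.9182, 0.305 , 0.6325])}
side {'fov_y': 49.79258931226278, 'cx': 257.972007103099, 'cy': 189.71432510971485, 'distortion': array([-0.1158,  0.    ,  0.    ,  0.    ,  0.    ]), 'eye': array([ 0.1654, -0.7501,  0.9422]), 'attitude': array([ 0.7263, -0.194 , -0.4586])}
wrist {'fov_y': 60.28236732927004, 'cx': 257.4856191788224, 'cy': 187.9494013063831, 'distortion': array([
[... 1115 characters left out ...]
.0312], 0.38)]
side rib [([0.5597, -0.0493, 0.027], 0.88), ([0.677, 0.3712, 0.0036], 0.63)]
side lever_pin [([0.5737, -0.0804, 0.0268], 0.53)]
side lever_tip [([0.5966, -0.0281, 0.0455], 0.45)]
side length_mark [([0.6314, 0.1058, 0.0131], 0.53), ([0.6746, -0.4011, -0.0016], 0.19)]
side jar [([0.5894, 0.0624, 0.0132], 0.84), ([0.5674, -0.0085, 0.0121], 0.15)]
side spot [([0.3971, -0.213, 0.0003], 0.92), ([0.5692, -0.2608, -0.0022], 0.81), ([0.496, -0.3785, -0.0015], 0.67), ([0.6327, -0.0058, 0.0144], 0.63)]
side tube_rack [([0.4624, 0.3865, 0.0024], 0.86)]
side reagent_bottle [([0.6802, 0.3706, 0.0027], 0.91)]
side tip_box [([0.6786, -0.3993, -0.0012], 0.67), ([0.5703, -0.006, 0.0118], 0.18)]
```

```bash
python3 - <<'E'
from h import *
for c in("scene","side"):
    im=cv2.imread(f"pics/{c}0.png"); cv2.imwrite(f"pics/{c}0b.png",cv2.resize(im,(768,576),interpolation=3))
    for n,P in dict(a=[.4624,-.5033,.003],b=[.5692,-.262,.003],c=[.369,-.346,.003],d=[.397,-.214,.003],e=[.496,-.3785,.003],jar=[.591,.062,.05]).items(): print(c,n,proj(c,P)[0].round(),(proj(c,P)[0]*1.5).round())
E
```

```text
scene a [137. 273.] [205. 409.]
scene b [225. 244.] [338. 365.]
scene c [160. 229.] [240. 344.]
scene d [197. 213.] [295. 320.]
scene e [179. 254.] [269. 380.]
scene jar [293. 187.] [439. 281.]
side a [316. 352.] [474. 529.]
side b [301. 257.] [451. 386.]
side c [249. 314.] [373. 472.]
side d [236. 269.] [353. 403.]
side e [300. 303.] [451. 455.]
side jar [253. 167.] [379. 251.]
```

View pics/scene0b.png

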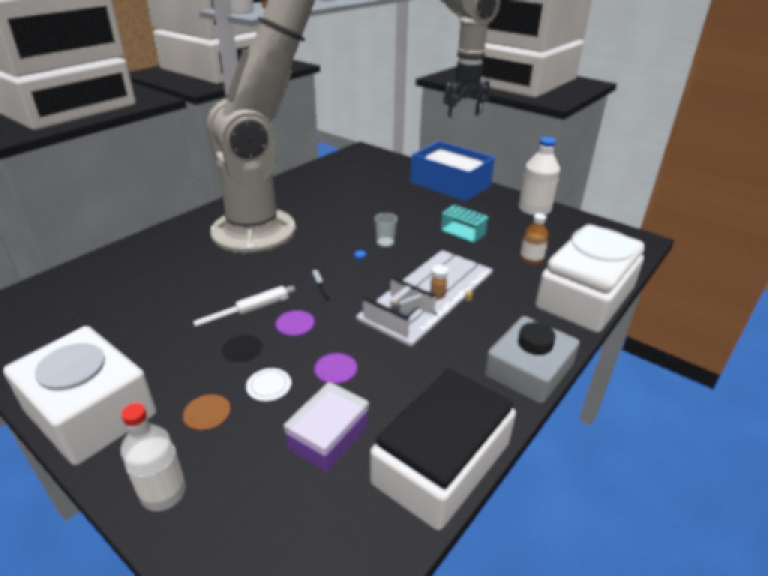

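View pics/side0b.png

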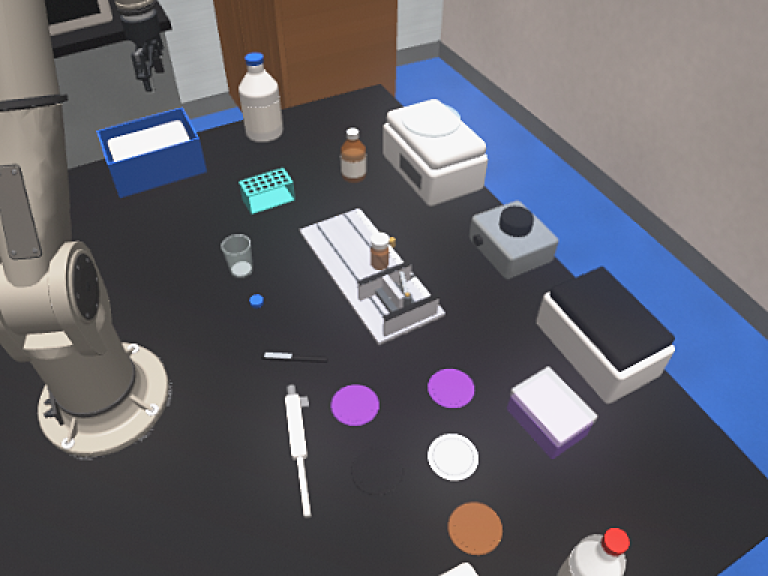

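```bash
cat >> h.py <<'E'
def plan(P,zdir,note=""):
    """TCP target P, tool down, jaw axis along zdir (horizontal) -> turn deg, shift mm"""
    p,Rt=tool()
    z=np.array([zdir[0],zdir[1],0.]);z/=np.linalg.norm(z);y=np.array([0,0,-1.])
    T=np.column_stack([np.cross(y,z),y,z])
    print(note,"turn",np.degrees(R.from_matrix(Rt.T@T).as_rotvec()).round(1).tolist(),"shift",(1000*Rt.T@(np.array(P)-p)).round(1).tolist())
E
python3 - <<'E'
from h import *
print(tool()[1].round(3))
plan([.58,.03,.26],[1,0]);plan([.58,.03,.26],[-1,0])
E
```

```text
[[ 0.897 -0.     0.443]
 [-0.443 -0.     0.897]
 [ 0.    -1.    -0.   ]]
 turn [0.0, 63.7, 0.0] shift [506.7, -28.7, -391.2]
 turn [0.0, -116.3, -0.0] shift [506.7, -28.7, -391.2]
```

```bash
python3 -m crank '[[[0,64,0],[507,-29,-391],0],[[0,64,0],[507,-29,-391],0],[[0,64,0],[507,-29,-391],0],[[0,64,0],[507,-29,-391],0],[[0,64,0],[507,-29,-391],0],[[0,64,0],[507,-29,-391],0],[[0,64,0],[507,-29,-391],0],[[0,64,0],[507,-29,-391],0],[[0,64,0],[507,-29,-391],0],[[0,64,0],[507,-29,-391],0],[[0,64,0],[507,-29,-391],0],[[0,64,0],[507,-29,-391],0],[[0,64,0],[507,-29,-391],0],[[0,64,0],[507,-29,-391],0],[[0,64,0],[507,-29,-391],0],[[0,64,0],[507,-29,-391],0],[[0,64,0],[507,-29,-391],0],[[0,64,0],[507,-29,-391],0]]'
python3 - <<'E'
from h import *
T=wc("wrist");im,d=optics.get_image("wrist");np.save("pics/T1.npy",T)
cv2.imwrite("pics/w1.png",cv2.resize(im,(768,576),interpolation=3));np.save("pics/w1.npy",d)
print(tool(),r.get_obs()["joints"].round(3))
for t in("stand","leg_plate","leg_index","rib","lever_pin","lever_tip","length_mark","jar"):
    print(t,[(np.round(x["at"],4).tolist(),round(x["p"],2),(1.5*proj("wrist",x["at"],T)[0]).round().tolist()) for x in nets.landmark_of("wrist",t)][:2])
E
```

```text
clock: 3.1
ee_pos: [0.58, 0.0316, 0.2603]
eef_rot: [-1.208, 1.212, -1.211]
wrist_force: [-0.3, 0.5, -0.9]
width: 0.0855
(array([0.58004753, 0.03134264, 0.26026525]), array([[-3.05953653e-03, -1.97084181e-04,  9.99995300e-01],
       [-9.99995243e-01,  3.92210730e-04, -3.05945905e-03],
       [-3.91605916e-04, -9.99999904e-01, -1.98283226e-04]])) [-0.548  0.315  0.489  1.779 -0.166  1.088 -0.005]
stand [([0.5638, 0.066, -0.0042], 0.68, [366.0, 189.0])]
leg_plate [([0.5622, -0.0076, 0.0159], 0.88, [365.0, 283.0])]
leg_index [([0.632, -0.006, 0.0183], 0.91, [451.0, 282.0])]
rib [([0.5608, -0.0512, 0.0265], 0.57, [363.0, 339.0])]
lever_pin [([0.5749, -0.0821, 0.0357], 0.77, [380.0, 379.0])]
lever_tip [([0.5974, -0.0244, 0.0469], 0.71, [409.0, 316.0])]
length_mark [([0.6326, 0.1102, 0.0078], 0.43, [455.0, 131.0])]
jar [([0.5951, 0.064, 0.0088], 0.78, [406.0, 193.0])]
```

View pics/w1.png

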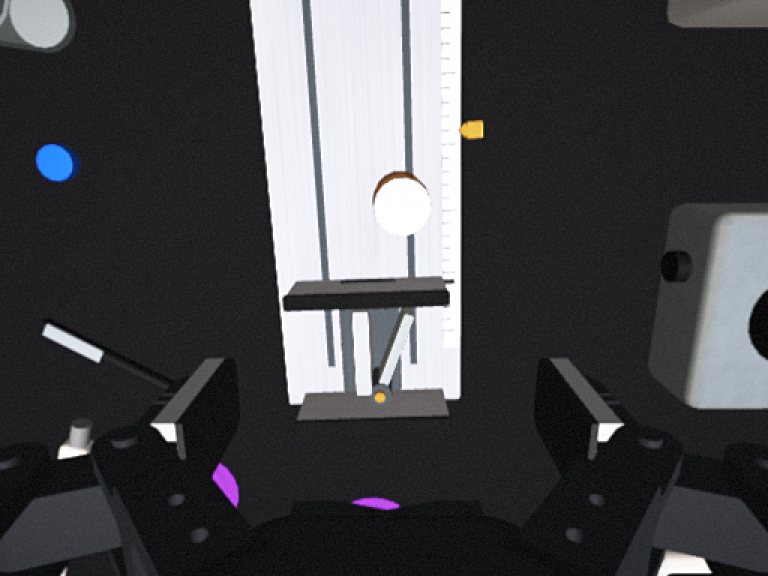

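```bash
python3 - <<'E'
from h import *
T=np.load("pics/T1.npy");im=cv2.imread("pics/w1.png")
f=lambda u,z:onz("wrist",np.array(u)/1.5,z,T)
for n,u,z in (("mark",(460.5,130),.012),("idx",(454,282),.015),("cap",(402,207),.087),("strip top L",(284,303),.066),("strip R",(449,298),.066),("ribtop -y",(362,395),.066),("ribtop +y",(362,314),.066),("levtip",(408,318),.063),("eR1",(461,20),.012),("eR2",(460,390),.012),("eL1",(252,20),.012),("eL2",(289,390),.012)): print(n,f(u,z).round(4))
a=f((461,20),.012)-f((460,390),.012);b=f((252,20),.012)-f((289,390),.012)
print(np.degrees(np.arctan2(-a[0],a[1])),np.degrees(np.arctan2(-b[0],b[1])))
# refined edges by threshold
g=cv2.cvtColor(im,6)
for y in (40,100,160,230,340,380):
    row=g[y].astype(int);w=np.where(row>120)[0];w=w[(w>230)&(w<475)]
    print(y,w.min(),w.max(),f((w.min(),y),.012)[:2].round(4),f((w.max(),y),.012)[:2].round(4))
E
```

```text
mark [0.6361 0.1111 0.012 ]
idx [ 0.6347 -0.0068  0.015 ]
cap [0.59   0.0623 0.087 ]
strip top L [ 0.507  -0.0081  0.066 ]
strip R [ 0.6244 -0.0046  0.066 ]
ribtop -y [ 0.5615 -0.0806  0.066 ]
ribtop +y [ 0.5624 -0.0165  0.066 ]
levtip [ 0.5956 -0.0206  0.063 ]
eR1 [0.6336 0.1861 0.012 ]
eR2 [ 0.6436 -0.1049  0.012 ]
eL1 [0.4845 0.1865 0.012 ]
eL2 [ 0.4951 -0.1046  0.012 ]
1.9647590065477534 2.080056299450662
40 254 461 [0.485  0.1735] [0.6341 0.1731]
100 259 460 [0.4857 0.1328] [0.6349 0.1324]
160 265 460 [0.4872 0.0895] [0.6365 0.0892]
230 273 460 [0.49   0.0355] [0.6385 0.0352]
340 283 460 [ 0.4925 -0.058 ] [ 0.6419 -0.0584]
380 287 460 [ 0.4939 -0.095 ] [ 0.6433 -0.0954]
```

```bash
python3 - <<'E'
from h import *
im=cv2.imread("pics/w1.png");cv2.imwrite("pics/c1.png",cv2.resize(im[100:320,350:490],None,fx=3.5,fy=2.7,interpolation=3)[:600])
s=cv2.imread("pics/side0b.png")
E
```

```text
(no output)
```

View pics/c1.png

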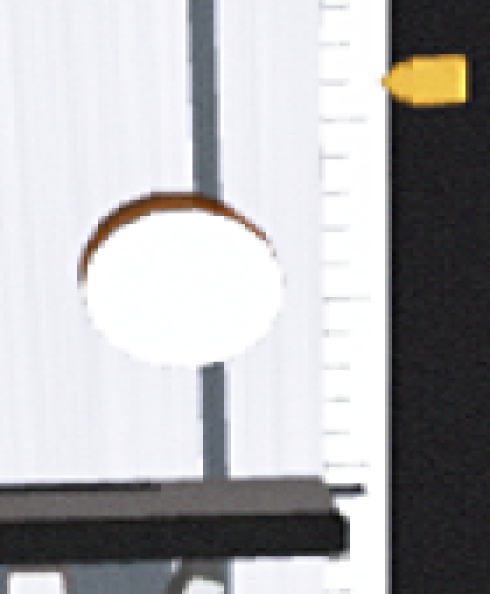

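```bash
python3 - <<'E'
from h import *
s=[np.cos(np.radians(2)),np.sin(np.radians(2))]
plan([.5905,.0623,.15],s);plan([.5905,.0623,.033],s)
E
```

```text
turn [0.0, -2.3, -0.0] shift [-32.2, 110.3, 10.0]
 turn [0.0, -2.3, -0.0] shift [-32.2, 227.3, 10.0]
```

```bash
python3 -m crank '[[[0,-2.3,0],[-32,20,10],0],[[0,-2.3,0],[-32,60,10],0],[[0,-2.3,0],[-32,100,10],0],[[0,-2.3,0],[-32,130,10],0],[[0,-2.3,0],[-32,160,10],0],[[0,-2.3,0],[-32,190,10],0],[[0,-2.3,0],[-32,210,10],0],[[0,-2.3,0],[-32,227,10],0],[[0,-2.3,0],[-32,227,10],0],[[0,-2.3,0],[-32,227,10],0],[[0,-2.3,0],[-32,227,10],0.6],[[0,-2.3,0],[-32,227,10],0.8],[[0,-2.3,0],[-32,227,10],1],[[0,-2.3,0],[-32,227,10],1],[[0,-2.3,0],[-32,227,10],1],[[0,-2.3,0],[-32,227,10],1],[[0,-2.3,0],[-32,227,10],1],[[0,-2.3,0],[-32,227,10],1]]' 25
```

```text
clock: 5.35
ee_pos: [0.5909, 0.0622, 0.0342]
eef_rot: [-1.224, 1.183, -1.183]
wrist_force: [-1.6, -0.5, 5.8]
width: 0.039
```

```bash
python3 -m crank '[[[0,0,0],[0,-10,0],1],[[0,0,0],[0,-30,0],1],[[0,0,0],[0,-60,0],1],[[0,0,0],[0,-100,0],1],[[0,0,0],[0,-140,0],1],[[0,0,0],[0,-140,0],1],[[0,0,0],[0,-140,0],1]]'
python3 - <<'E'
from h import *
for c in("scene","side"):
    im=cv2.imread(f"pics/{c}0.png").astype(int);T=wc(c)
    u=proj(c,[.496,-.3785,.003])[0]
    m=((im.min(2)>150)&((im.max(2)-im.min(2))<40)).astype(np.uint8)
    n,l,s,ce=cv2.connectedComponentsWithStats(m)
    i=1+np.argmin(np.linalg.norm(ce[1:]-u+1e4*(s[1:,4:5]<100),axis=1))
    print(c,u,ce[i],s[i],onz(c,ce[i],.003,T).round(4))
s=[np.cos(np.radians(2)),np.sin(np.radians(2))]
plan([.5,-.378,.174],s);print(tool()[0],r.get_obs()["width"])
E
```

```text
clock: 6.05
ee_pos: [0.5909, 0.0622, 0.1745]
eef_rot: [-1.223, 1.182, -1.184]
wrist_force: [0.2, 1.1, -1.7]
width: 0.0394
scene [179.4508379  253.58052731] [178.6247619 255.9047619] [164 245  30  23 525] [ 0.5013 -0.3864  0.003 ]
side [300.35408897 303.22571458] [301.68236715 304.23671498] [285 289  34  31 828] [ 0.4975 -0.3824  0.003 ]
 turn [-0.1, 0.0, -0.0] shift [436.8, -0.1, -106.3]
[0.59085399 0.06222288 0.17445013] 0.03936784930792077
```

```bash
python3 -m crank '[[[0,0,0],[40,0,-10],1],[[0,0,0],[80,0,-20],1],[[0,0,0],[120,0,-30],1],[[0,0,0],[160,0,-40],1],[[0,0,0],[200,0,-50],1],[[0,0,0],[240,0,-60],1],[[0,0,0],[280,0,-70],1],[[0,0,0],[320,0,-80],1],[[0,0,0],[360,0,-90],1],[[0,0,0],[400,0,-100],1],[[0,0,0],[430,0,-105],1],[[0,0,0],[442,0,-107],1],[[0,0,0],[442,0,-107],1],[[0,0,0],[442,30,-107],1],[[0,0,0],[442,60,-107],1],[[0,0,0],[442,80,-107],1],[[0,0,0],[442,80,-107],1],[[0,0,0],[442,80,-107],1]]'
python3 - <<'E'
from h import *
s=[np.cos(np.radians(2)),np.sin(np.radians(2))]
plan([.499,-.383,.027],s)
im,_=optics.get_image("side");T=wc("side")
cv2.imwrite("pics/s2.png",cv2.resize(im[200:384,180:420],(768,589),interpolation=3))
E
```

```text
clock: 7.85
ee_pos: [0.4997, -0.3817, 0.0931]
eef_rot: [-1.226, 1.183, -1.181]
wrist_force: [0.5, 0.4, -0.9]
width: 0.0389
 turn [0.0, 0.1, -0.1] shift [1.4, 66.1, -0.7]
```

View pics/s2.png

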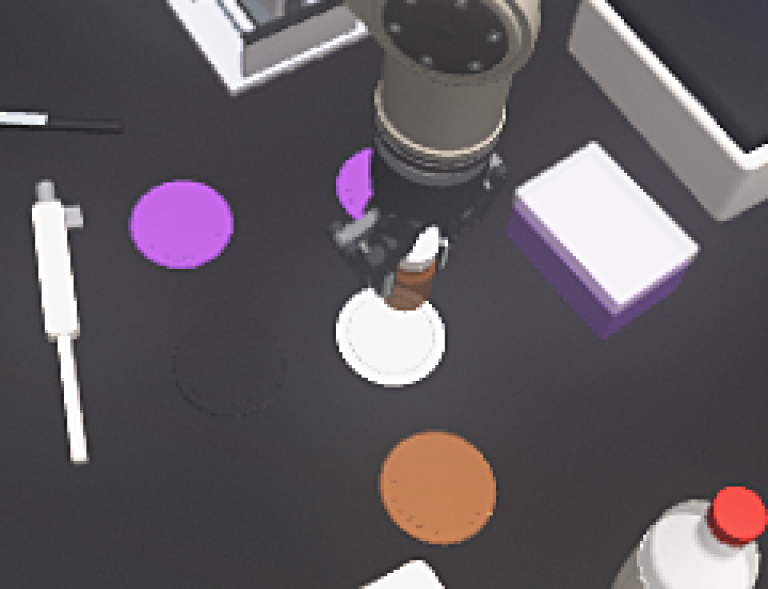

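The white, grey-ringed mat is at crop pixel (391,336), with the upright jar above it. The purple (182,224), black (230,367) and brown (438,488) discs are the look-alikes.

```bash
python3 -m crank '[[[0,0,0],[1,25,-1],1],[[0,0,0],[1,45,-1],1],[[0,0,0],[1,58,-1],1],[[0,0,0],[1,64,-1],1],[[0,0,0],[1,66,-1],1],[[0,0,0],[1,66,-1],1],[[0,0,0],[1,66,-1],1],[[0,0,0],[1,66,-1],1]]'
```

```text
clock: 8.7
ee_pos: [0.4985, -0.3848, 0.028]
eef_rot: [-1.225, 1.182, -1.184]
wrist_force: [0.3, 0.2, 0.0]
width: 0.0389
```

```bash
python3 -m crank '[[[0,0,0],[-1,2,0],1],[[0,0,0],[-1,2.5,0],1],[[0,0,0],[-1,2.5,0],1],[[0,0,0],[-1,2.5,0],1],[[0,0,0],[-1,2.5,0],0.4],[[0,0,0],[-1,2.5,0],0.2],[[0,0,0],[-1,2.5,0],0],[[0,0,0],[-1,2.5,0],0],[[0,0,0],[-1,2.5,0],0],[[0,0,0],[-1,2.5,0],0],[[0,0,0],[-1,-10,0],0],[[0,0,0],[-1,-40,0],0],[[0,0,0],[-1,-80,0],0],[[0,0,0],[-1,-130,0],0],[[0,0,0],[-1,-180,0],0],[[0,0,0],[40,-200,0],0],[[0,0,0],[60,-200,0],0],[[0,0,0],[60,-200,0],0],[[0,0,0],[60,-200,0],0]]'
python3 - <<'E'
from h import *
s=[np.cos(np.radians(2)),np.sin(np.radians(2))]
T=wc("wrist");im,d=optics.get_image("wrist")
cv2.imwrite("pics/w2.png",cv2.resize(im,(768,576),interpolation=3));np.save("pics/T2.npy",T)
for t in("jar","spot"):
    print(t,[(np.round(x["at"],4).tolist(),round(x["p"],2),(1.5*proj("wrist",x["at"],T)[0]).round().tolist()) for x in nets.landmark_of("wrist",t)][:3])
print(tool()[0])
E
```

```text
clock: 10.6
ee_pos: [0.4998, -0.4442, 0.2275]
eef_rot: [-1.225, 1.184, -1.183]
wrist_force: [-0.2, -0.4, -1.3]
width: 0.0855
jar [([0.4994, -0.3829, 0.0014], 0.75, [389.0, 156.0])]
spot [([0.466, -0.5007, -0.0016], 0.73, [341.0, 308.0]), ([0.3762, -0.3473, -0.0033], 0.66, [217.0, 97.0])]
[ 0.50044947 -0.44289376  0.22682945]
```

View pics/w2.png

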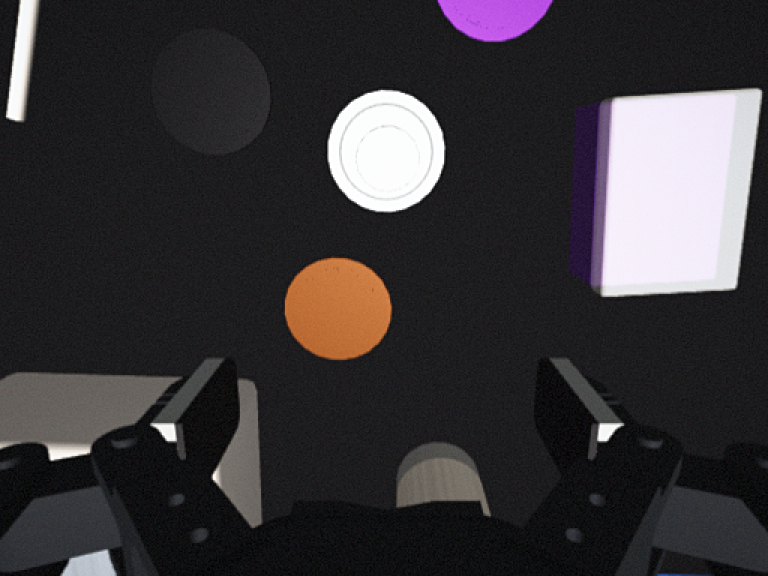

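```bash
python3 - <<'E'
from h import *
T=np.load("pics/T2.npy")
print(onz("wrist",[386/1.5,151/1.5],.003,T),onz("wrist",[388/1.5,158/1.5],.078,T))
s=[np.cos(np.radians(2)),np.sin(np.radians(2))]
plan([.5686,-.0352,.227],s)
E
```

```text
[ 0.49734445 -0.37970579  0.003     ] [ 0.49869821 -0.38287835  0.078     ]
 turn [0.0, 0.1, -0.1] shift [-404.9, 0.4, 83.0]
```

```bash
python3 -m crank '[[[0,0,0],[-40,0,8],0],[[0,0,0],[-80,0,16],0],[[0,0,0],[-120,0,24],0],[[0,0,0],[-160,0,32],0],[[0,0,0],[-200,0,40],0],[[0,0,0],[-240,0,48],0],[[0,0,0],[-280,0,56],0],[[0,0,0],[-320,0,64],0],[[0,0,0],[-360,0,72],0],[[0,0,0],[-390,0,80],0],[[0,0,0],[-405,0,83],0],[[0,0,0],[-405,0,83],0],[[0,0,0],[-405,40,83],0],[[0,0,0],[-405,80,83],0],[[0,0,0],[-405,95,83],0],[[0,0,0],[-405,100,83],0],[[0,0,0],[-405,100,83],0],[[0,0,0],[-405,100,83],0]]'
python3 - <<'E'
from h import *
s=[np.cos(np.radians(2)),np.sin(np.radians(2))]
T=wc("wrist");im,d=optics.get_image("wrist");np.save("pics/T3.npy",T)
cv2.imwrite("pics/w3.png",cv2.resize(im,(768,576),interpolation=3))
for t in("leg_plate","leg_index","rib","lever_tip","lever_pin"):
    print(t,[(np.round(x["at"],4).tolist(),round(x["p"],2),(1.5*proj("wrist",x["at"],T)[0]).round().tolist()) for x in nets.landmark_of("wrist",t)][:1])
plan([.5686,-.0352,.037],s)
E
```

```text
clock: 12.55
ee_pos: [0.5701, -0.0375, 0.1289]
eef_rot: [-1.223, 1.182, -1.185]
wrist_force: [0.7, 0.3, 0.5]
width: 0.0852
leg_plate [([0.5634, -0.0062, 0.0147], 0.73, [375.0, 219.0])]
leg_index [([0.6294, -0.0079, 0.0169], 0.94, [502.0, 227.0])]
rib [([0.5613, -0.0515, 0.029], 0.61, [368.0, 310.0])]
lever_tip [([0.5945, -0.0304, 0.046], 0.69, [438.0, 282.0])]
lever_pin [([0.5773, -0.0809, 0.0347], 0.64, [397.0, 368.0])]
 turn [-0.1, 0.0, -0.0] shift [-1.5, 91.0, -0.8]
```

View pics/w3.png

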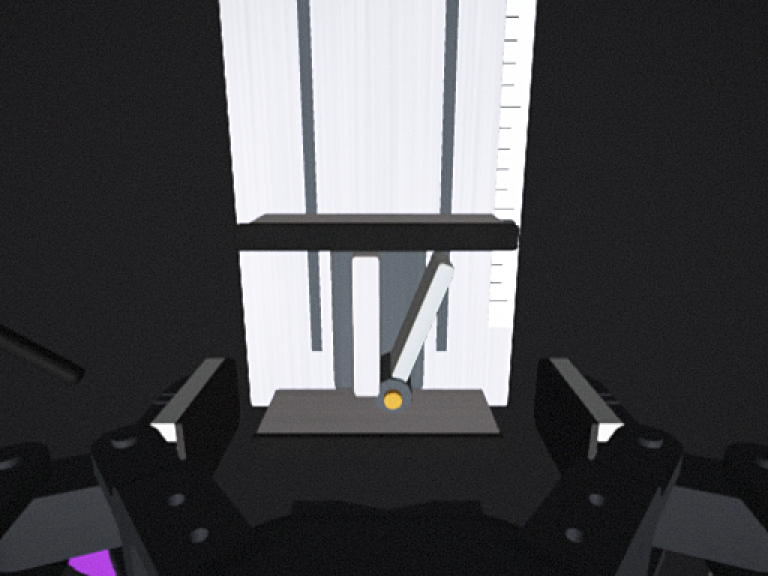

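The plate's strip is at (378,235), the rib at (367,325) and the lever tip at (443,265), with the fingers evenly astride them. Next I descend.

```bash
python3 -m crank '[[[0,0,0],[-1,25,-1],0],[[0,0,0],[-1,50,-1],0],[[0,0,0],[-1,70,-1],0],[[0,0,0],[-1,85,-1],0],[[0,0,0],[-1,92,-1],0],[[0,0,0],[-1,92,-1],0],[[0,0,0],[-1,92,-1],0],[[0,0,0],[-1,92,-1],0]]'
```

```text
clock: 13.65
ee_pos: [0.5687, -0.0359, 0.0362]
eef_rot: [-1.224, 1.182, -1.184]
wrist_force: [-0.2, -0.2, 0.5]
width: 0.0854
```

```bash
python3 -m crank '[[[0,0,0],[-5,0,0],0],[[0,0,0],[-10,0,-1],0],[[0,0,0],[-17,0,-2],0],[[0,0,0],[-25,0,-2],0],[[0,0,0],[-35,0,-2],0],[[0,0,0],[-45,0,-2],0],[[0,0,0],[-55,0,-2],0],[[0,0,0],[-65,0,-2],0],[[0,0,0],[-75,0,-2],0],[[0,0,0],[-85,0,-2],0],[[0,0,0],[-95,0,-2],0],[[0,0,0],[-105,0,-2],0],[[0,0,0],[-112,0,-2],0],[[0,0,0],[-115,0,-2],0],[[0,0,0],[-115,0,-2],0],[[0,0,0],[-115,0,-2],0],[[0,0,0],[-115,0,-2],0]]'
cat > look.py <<'E'
from h import *
import sys
k=sys.argv[1];T=wc("wrist");im,d=optics.get_image("wrist");np.save(f"pics/T{k}.npy",T)
cv2.imwrite(f"pics/w{k}.png",im);cv2.imwrite(f"pics/w{k}b.png",cv2.resize(im,(768,576),interpolation=3))
for c in("wrist","side","scene"):
    if c!="wrist": optics.get_image(c)
    for t in("leg_index","length_mark","lever_tip"):
        print(c,t,[(np.round(x["at"],4).tolist(),round(x["p"],2)) for x in nets.landmark_of(c,t)][:1])
print(tool()[0])
E
python3 look.py 4
```

```text
clock: 15.35
ee_pos: [0.5619, 0.0787, 0.0354]
eef_rot: [-1.226, 1.184, -1.184]
wrist_force: [1.6, -3.4, 2.3]
width: 0.0854
wrist leg_index [([0.6293, 0.0943, 0.0178], 0.74)]
wrist length_mark [([0.631, 0.1085, 0.0099], 0.77)]
wrist lever_tip [([0.593, 0.0774, 0.0466], 0.79)]
side leg_index [([0.6293, 0.0985, 0.013], 0.75)]
side length_mark [([0.6296, 0.1067, 0.0145], 0.39)]
side lever_tip [([0.5933, 0.0778, 0.0453], 0.47)]
scene leg_index [([0.6307, 0.0987, 0.0154], 0.85)]
scene length_mark [([0.6338, 0.1113, 0.0147], 0.54)]
scene lever_tip [([0.5924, 0.0815, 0.0429], 0.49)]
[0.56188254 0.07866347 0.03533496]
```

View pics/w4b.png

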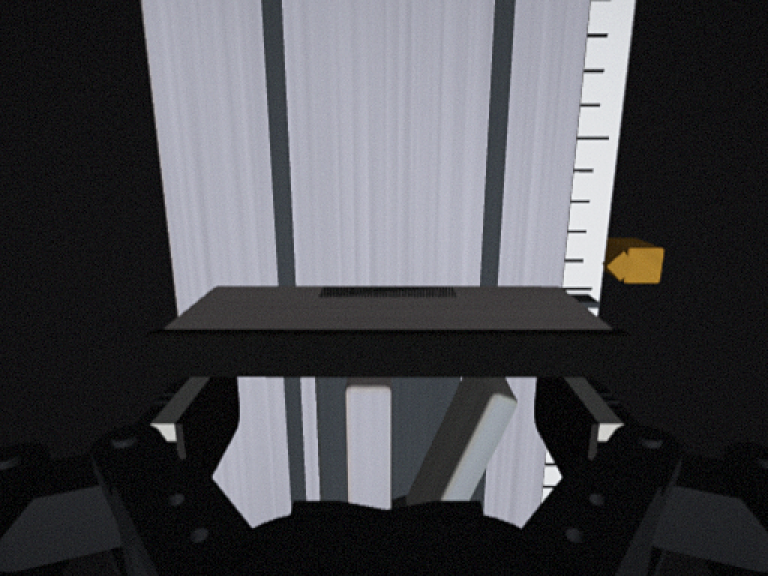

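```bash
python3 - <<'E'
from h import *
im=cv2.imread("pics/w4.png");cv2.imwrite("pics/c4.png",cv2.resize(im[150:220,370:450],None,fx=8,fy=8,interpolation=cv2.INTER_CUBIC))
T=np.load("pics/T4.npy");print(T[:3,3])
E
```

```text
[0.55976672 0.14652364 0.17793042]
```

View pics/c4.png

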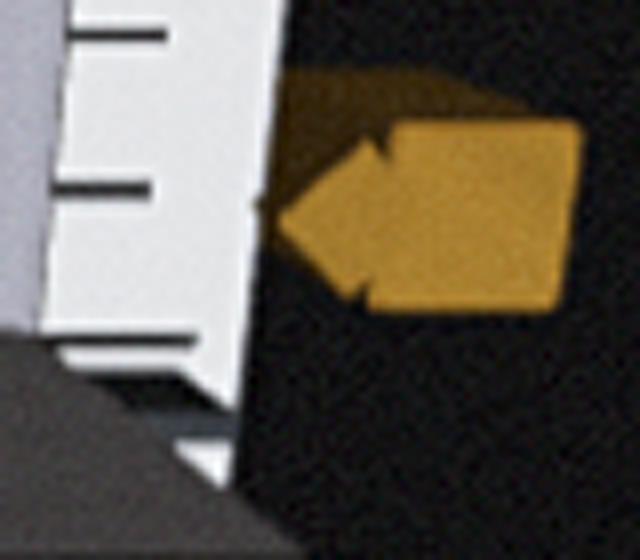

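```bash
python3 - <<'E'
from h import *
T=np.load("pics/T4.npy");sy=np.array([-.0349,.9994,0])
f=lambda u,z:onz("wrist",np.array(u)/8+[370,150]-.44,z,T)
m=f((257,205),.012);i=[f((238,v),z) for v,z in((410,.012),(418,.015),(437,.018))]
print(m,f((278,215),.015),i,[(m-k)@sy for k in i],(f((160,35),.012)-f((145,190),.012))@sy)
E
```

```text
[0.63512829 0.11046344 0.012     ] [0.63518765 0.11051603 0.015     ] [array([0.63595271, 0.09666813, 0.012     ]), array([0.6346553 , 0.09703077, 0.015     ]), array([0.63346344, 0.09668256, 0.018     ])] [np.float64(0.013815804172919336), np.float64(0.013408106293148708), np.float64(0.013714515688796237)] 0.010036675954885423
```

```bash
python3 -m crank '[[[0,0,0],[-5,0,0],0],[[0,0,0],[-10,0,0],0],[[0,0,0],[-13,0,0],0],[[0,0,0],[-13,0,0],0],[[0,0,0],[-13,0,0],0],[[0,0,0],[-13,0,0],0]]'
python3 look.py 5; python3 - <<'E'
from h import *
im=cv2.imread("pics/w5.png");cv2.imwrite("pics/c5.png",cv2.resize(im[150:220,370:450],None,fx=8,fy=8,interpolation=cv2.INTER_CUBIC))
E
```

```text
clock: 16.55
ee_pos: [0.5613, 0.0917, 0.0353]
eef_rot: [-1.226, 1.184, -1.184]
wrist_force: [2.1, -4.4, 1.6]
width: 0.0853
wrist leg_index [([0.6304, 0.1096, 0.0189], 0.88)]
wrist length_mark [([0.6313, 0.1053, 0.0067], 0.88)]
wrist lever_tip [([0.5937, 0.0909, 0.0442], 0.84)]
side leg_index [([0.6283, 0.1105, 0.0153], 0.94)]
side length_mark [([0.6303, 0.1061, 0.0128], 0.53)]
side lever_tip [([0.5965, 0.0878, 0.0464], 0.54)]
scene leg_index [([0.6305, 0.1118, 0.0131], 0.55)]
scene length_mark [([0.6344, 0.1131, 0.0152], 0.44)]
scene lever_tip [([0.5913, 0.0895, 0.0457], 0.43)]
[0.56133755 0.09170647 0.03526001]
```

View pics/c5.png

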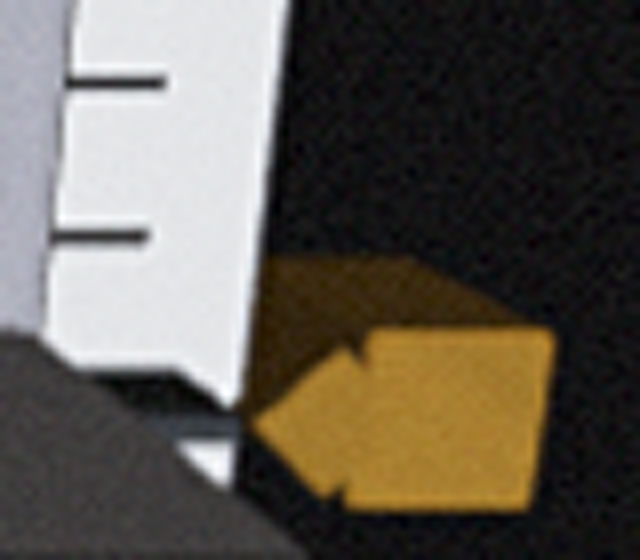

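```bash
python3 -m crank '[[[0,0,0],[-0.3,0,1],0.1],[[0,0,0],[-0.3,0,1],0.2],[[0,0,0],[-0.3,0,1],0.3],[[0,0,0],[-0.3,0,1],0.35],[[0,0,0],[-0.3,0,1],0.4],[[0,0,0],[-0.3,0,1],0.4],[[0,0,0],[-0.3,0,1],0.4],[[0,0,0],[-0.3,0,1],0.4]]' 40
python3 look.py 6; python3 - <<'E'
from h import *
a=cv2.imread("pics/w6.png")
cv2.imwrite("pics/c6.png",np.hstack([cv2.resize(a[150:220,370:450],None,fx=6,fy=6,interpolation=2),cv2.resize(a[200:384,170:370],None,fx=1.6,fy=420/184,interpolation=2)]))
E
```

```text
clock: 17.95
ee_pos: [0.564, 0.0921, 0.0359]
eef_rot: [-1.223, 1.181, -1.185]
wrist_force: [4.9, -4.5, 3.5]
width: 0.0513
wrist leg_index [([0.6284, 0.109, 0.0175], 0.84)]
wrist length_mark [([0.6303, 0.104, 0.0071], 0.77)]
wrist lever_tip [([0.5864, 0.0939, 0.0481], 0.96)]
side leg_index [([0.6299, 0.1147, 0.0134], 0.81)]
side length_mark [([0.5706, 0.0372, 0.0321], 0.44)]
side lever_tip [([0.5906, 0.0915, 0.0482], 0.65)]
scene leg_index [([0.6316, 0.1127, 0.0136], 0.61)]
scene length_mark [([0.635, 0.1126, 0.0149], 0.53)]
scene lever_tip []
[0.56394465 0.09208311 0.03590579]
```

View pics/c6.png

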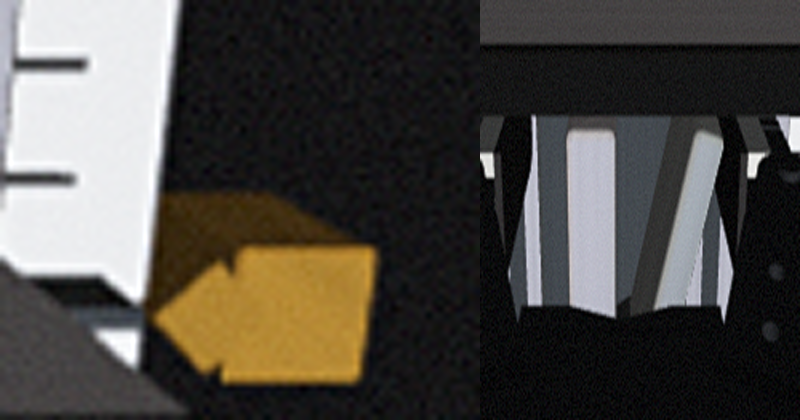

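The blade tip (147,318) and arrow tip (150,317) are level, and the lever is partly closed. I'll finish the pinch.

```bash
python3 -m crank '[[[0,0,0],[0,0,-1],0.5],[[0,0,0],[0,0,-1.5],0.6],[[0,0,0],[0,0,-1.5],0.7],[[0,0,0],[0,0,-1.5],0.8],[[0,0,0],[0,0,-1.5],0.9],[[0,0,0],[0,0,-1.5],1],[[0,0,0],[0,0,-1.5],1],[[0,0,0],[0,0,-1.5],1],[[0,0,0],[0,0,-1.5],1],[[0,0,0],[0,0,-1.5],1],[[0,0,0],[0,0,-1.5],1],[[0,0,0],[0,0,-1.5],1]]' 50
python3 look.py 7; python3 - <<'E'
from h import *
a=cv2.imread("pics/w6.png");b=cv2.imread("pics/w7.png")
# image offset of the mark / plate patches between w6 and w7
for n,(y0,y1,x0,x1) in dict(mark=(185,217,395,437),blade=(192,208,370,394),plate=(190,214,210,310)).items():
    q=cv2.matchTemplate(cv2.resize(b[y0-12:y1+12,x0-12:x1+12],None,fx=4,fy=4,interpolation=2),cv2.resize(a[y0:y1,x0:x1],None,fx=4,fy=4,interpolation=2),5)
    _,v,_,l=cv2.minMaxLoc(q);print(n,v,np.array(l)/4-12)
E
```

```text
clock: 19.75
ee_pos: [0.5612, 0.092, 0.0358]
eef_rot: [-1.226, 1.182, -1.183]
wrist_force: [0.8, -5.0, 6.9]
width: 0.0204
wrist leg_index [([0.6301, 0.1105, 0.0209], 0.87)]
wrist length_mark [([0.5688, 0.0935, 0.049], 0.62)]
wrist lever_tip [([0.5707, 0.0959, 0.0456], 0.85)]
side leg_index [([0.6312, 0.1116, 0.0127], 0.98)]
side length_mark [([0.6299, 0.1064, 0.0153], 0.4)]
side lever_tip [([0.5702, 0.0959, 0.0461], 0.52)]
scene leg_index [([0.6297, 0.1117, 0.0137], 0.84)]
scene length_mark [([0.633, 0.1123, 0.0115], 0.56)]
scene lever_tip [([0.57, 0.0996, 0.0466], 0.53)]
[0.56123952 0.09203968 0.03583465]
mark 0.9917207360267639 [5.75 0.25]
blade 0.9919383525848389 [5.5  0.25]
plate 0.8389100432395935 [3.75 0.  ]
```

```bash
python3 - <<'E'
from h import *
a=cv2.imread("pics/w7.png");s,_=optics.get_image("side")
A=np.hstack([cv2.resize(a[150:220,370:450],(400,350),interpolation=2),cv2.resize(a[200:384,170:370],(400,350),interpolation=2)])
B=cv2.resize(s[120:320,40:440],(800,400),interpolation=2)[:250*2]
cv2.imwrite("pics/c7.png",np.vstack([A[:220],cv2.resize(B,(760,380))[:, :760] if 0 else B[:380]]))
print(r.get_obs()["wrist_force"],r.get_obs()["width"])
for t in ("jar",): print(nets.landmark_of("side",t)[:2])
E
```

```text
[ 0.06938522 -5.33003115  6.51326076] 0.020104278221427834
[{'at': [0.4945, -0.3833, 0.0047], 'p': 0.55}, {'at': [0.5737, 0.0936, 0.0487], 'p': 0.36}]
```

View pics/c7.png

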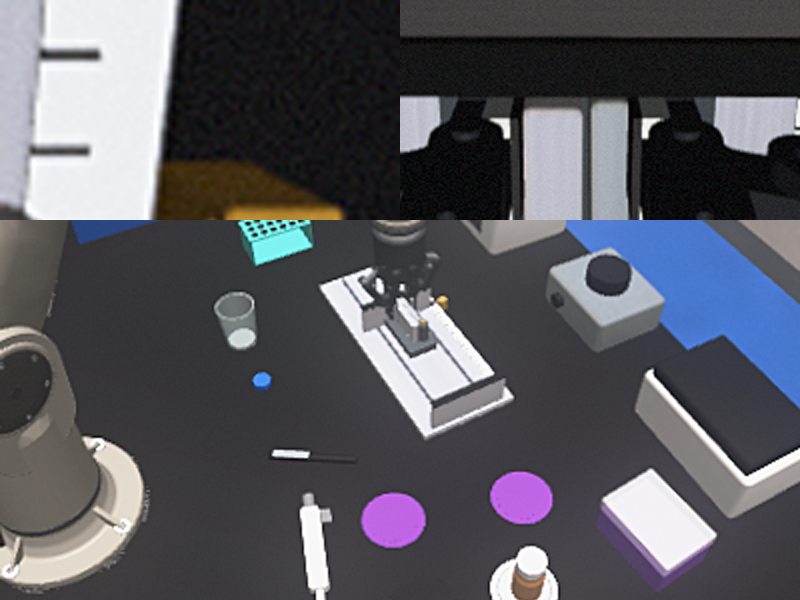

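The lever lies parallel to the rib between the pads (crop 510–640, 100–220). The jar stands upright on the white mat (525,575), and the blade and mark have not shifted relative to each other. I'm handing in.

```bash
python3 -c "
from station import r
print(r.sign_off(), r.get_obs()['width'])"
```

```text
the job is handed in; nothing more can be done
the job is handed in; nothing more can be done
```

The job is done and handed in, with the arm still holding the leg at the mark and the lever pinched shut. It finished at about 20 s of the 56 s allowed.

- **Jar:** it stands upright on the white, grey-ringed mat. The near view put it about 3–4 mm off centre.
- **Leg:** I pushed it out with the open fingers until the index blade was level with the brass arrow, to about 0.5 mm in the wrist pictures. Comparing pictures before and after the final squeeze showed no relative shift between blade and mark.
- **Lever:** it looks parallel to the rib, gripped at 50 N. The last opening read 20 mm against the nominal 22 mm. I put the difference down to the pads or the reading.
- **Forces and bench:** at the end the wrist read about 5 N along the push and 6.5 N vertically. Nothing else in the last side view appeared moved, though that crop did not show the whole bench.

**Checks that disagreed:** the networks' positions for the brass mark scattered by several millimetres, and some pointed at the wrong thing. I relied on the blade and arrow measured in the same wrist picture instead. My last close-up crop cut off the blade and arrow tip, so the final "level" rests on the earlier picture plus that comparison.

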